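# Display the model off-roader on its angled stand, held by the wheel stop

### The arm

A 6-joint arm with a two-finger parallel gripper is mounted at the origin on the work surface. World frame = base frame: x ahead of the robot, y to its left, z up, the work surface at z = 0. Lengths are in m, angles in rad, forces in N, time in s.
With the tool pointing down it reaches from about 0.375 to 0.925 m from the base axis. Payload 5.7 kg.
Tool frame: the origin (TCP) lies on the mounting face of the last link; the fingertips stand 182 mm ahead of it and the grasp point (between the pads) lies env.tcp_to_grasp ahead of it (env.tcp_to_grasp is the distance from the TCP to the grasp point, in m); z points along the fingers, y is the line along which they close (so a half turn about z gives the same grasp; the last joint's range is limited). The gripper opens to 88 mm and grips with 3 to 60 N. Pads are 20 mm wide; open, the fingers measure 115 mm over their backs; the gripper's body (75 mm by 178 mm) begins 61 mm behind the grasp point.
Start: joints at [1.012, 0.359, 1.51, -0, 1.272, -0.115], TCP at [0.258, 0.542, 0.405] pointing down, gripper open.
Joint ranges: [-2.97, 2.97], [-1.01, 2.36], [0.21, 2.38], [-0.96, 4.11], [0.2, 2.71], [-2.98, 2.98]. Speed limits (rad/s): [2.39, 2.39, 3.14, 3.14, 3.14, 3.14].

### API

Orientations are given as a rotation vector (axis times angle).
In Python, from workcell import env gives the robot as it stands.
- The arm moves only by the tool servo_tool, never from a script. Its arguments are lists of equal length, an entry for each row: "travel": the shift along the tool's x, y, z in m, a list of three; "rot": the turn, a rotation vector about the tool's x, y, z in rad, a list of three; "hand": the opening, from -1 (shut) to 1 (fully open). In form: {"travel": [[tx, ty, tz], ...], "rot": [[wx, wy, wz], ...], "hand": [hand, ...]}. A call has 1 to 20 rows; each row is the pose to reach, as a shift and turn from the pose commanded when the call began, along the tool's axes at that moment; what a row does not reach only later rows make up. A row lasts 1/8 s, in which the tool goes at most 62.5 mm and 10.7 degrees, less where a joint would pass 70% of its speed; a pose out of reach is approached as far as the arm can. A call with a gripper value outside its range is refused whole. The fingers move at their own pace and stop on an object; the grip force is fixed at half the most. Time passes only in rows, so rows that repeat a pose let the fingers close. It gives the time, the measured TCP pose, the force, the opening and the grip force at its end, in the units of the state.
- env.sense(): the state, without advancing time (a new reading comes with each control period).
- env.get_image(name): name is "scene" or "top" or "wrist"; returns a dict with "pixels" (400x640x3 uint8, red, green, blue), "range_z" (400x640 float32, m along the optical axis (not along the pixel's ray), 0 where there is no reading), "intrinsics" (3x3 intrinsics, pixels), "rvec" (rotation vector, rad) and "tvec" (3), from world to camera coordinates, as OpenCV has them; the wrist camera has in their place "T_tool_cam" (4x4, takes a point from camera to tool coordinates, whose origin is the TCP and whose axes are the flange's). Camera axes: x right, y down, z forward; pixel columns grow to the right and rows downward; lengths in m; the calibration is good to about 2 mm. A picture is of the moment at which its call begins: read the wrist's pose just before it.
- env.finish_job(): hands the job in; it is judged then, once.
The state is a dict: "time": time; "joints": joint angles; "dq": joint speeds; "joint_torque": joint torques, N m; "tool_pos": TCP position; "tool_rot": TCP orientation; "contact_force": force on the tool from outside, world axes, zero at the start; "wrist_torque": the same for the moment, N m; "gripper_width": finger opening in m; "grasp_force": force on a finger pad.
Only numpy, scipy, OpenCV 4.12 (cv2) and the standard library are available. Lean on these libraries where they do the work, as an engineer would, in place of code of your own. Each camera call takes 0.05 s, during which the arm holds its last target. There are 200 camera calls.

### The job

Put the model off-road car up on the angled display stand, nose uphill. Its wheels turn freely, so first take the rubber wheel stop out of the mesh tray and lay it square across the foot of the stand, up against the two ears with its sloping toes facing uphill; then set the car down on all four wheels just above it and ease it back until its rear tyres rest on the stop before you let go, without dropping it or letting it run. Leave everything else where it is.

Things in the scene. Friction and masses are not known exactly. Their poses are not given: they have to be found in the camera images.
- car: 1:24 die-cast boxy cream off-road car, 144 long, 63 wide over tyres, 75 high, about 0.36 kg. Origin: at tyre-contact level, midway between the four tyres; x to the nose, y left, z up. Tail to x -74 (spare wheel, z 28 to 57). Cabin 55 wide, z 46 to 75, x -64 to 22, flat roof; low bonnet ahead of it. Starts standing level on the sideboard, nose roughly away from the robot, turned up to 35 degrees.
- car_grip (a point): Middle of the car's body, above its origin at z = 35, close to its balance point: the flat upright sides are 58 apart here, z 23 to 46, x -64 to 70, and clear of wheels from x -28 to 28.
- car_rear_axle (a point): Middle of the rear axle: x = -45, z = 15.5 in the car's frame (front axle at x = +45). Both axles roll freely. Black tyres 31 in diameter, 13 wide, centred at y = +-25.
- car_nose (a point): Centre of the car's grille: 70 in front of the car's origin, 36 above tyre-contact level.
- chock: Loose black rubber wheel stop, 88 long (y), 24 deep (x), 20 high, about 80 g. A straight bar, x -12 to 0, 20 high, full length; on its +x side two wedge toes 14 wide at y = +-25, sloping at 45 degrees from 12 high at x = 0 to nothing at x = 12. Origin: centre of its 24 x 88 underside; z up. Starts flat on the floor of the mesh tray, toes away from the robot, turned up to 30 degrees.
- chock_grip (a point): Middle of the wheel stop's bar, where to grip it: x = -6, z = 10 in its frame. The bar is 12 thick and upright-sided here; the toes leave 36 free between them.
- chock_toe (a point): Middle of the toes' thin edge: 12 in front (+x) of the wheel stop's origin, at its underside.
- stand: Fixed bent-aluminium display stand, 200 long, 104 wide. Its sloping deck rises at 25 degrees away from the robot (along the stand's +x) from 18 to 105 above the sideboard. Origin: centre of the foot on the sideboard; z up. Turned up to 20 degrees either way.
- deck: The stand's smooth sloping deck, 104 wide (y). Origin: on its surface at the lower edge, mid width, at the uphill faces of the two ears; x runs up the slope (deck from x -8 to 205), y left, z square out of it (25 degrees from vertical, leaning to the robot). With the stop against the ears its origin is at x = 12; the car resting on it has its origin 63.5 uphill of the stop's origin, x = 75.5.
- ear_left (a point): Uphill face of the left ear at deck level: x = 0, y = 43.5 in the deck's frame. Two upturned ears at the deck's lower corners (y = +-43.5), 13 wide, 4 thick, 10 high, hold the wheel stop's ends; a car's wheels pass between them.
- tray: Fixed stainless steel wire-mesh tray, 290 (x) by 370 (y), rim 40 high, floor 4 above the sideboard, near the left end. Origin: centre of its underside. The wheel stop and the hedgehog lie side by side at its right-hand end (y about -110 in the tray's frame, x about +-72), either one nearer the robot.
- remote_long: Near-black remote control, 195 x 46 x 19, in the tray; leave it.
- remote_mid: Dark grey remote control, 165 x 42 x 17, in the tray; leave it.
- remote_short: Light grey remote control, 125 x 38 x 15, in the tray; leave it.
- hedgehog: Ceramic hedgehog figurine, about 75 x 56 x 48 high, in the tray beside the wheel stop; leave it. Origin: underside.
- timer_plug: White plastic timer plug with a dial on top and a toggle switch on its side, 66 x 54 x 44, in the tray; leave it. Origin: centre of its underside.
- glasses_case: Brown glasses case, 62 x 160 x 38 high, lying on the sideboard to the right of the car; leave it.
- candle_jar: Amber glass candle jar with a wooden lid, 75 in diameter, 82 high, standing beyond and to the right of the stand; leave it.
- mug: White ceramic mug, 82 in diameter, 92 high, standing beyond the stand; leave it.

How it is judged:
By the outcome, as a careful person would: the job done as asked, in the order asked, and still so for the second after the job is handed in, with the robot touching nothing.
It also fails if it takes over 58 s, if anything falls off the work surface, if the arm or the gripper's body presses on something with over 40 N, if the wrist force passes 120 N, or if a joint passes its speed limit or range.

## Working session

There is one attempt and no reset: what is moved stays moved. The work goes in short steps, Python scripts to look and compute and a tool call to move; the robot and the scene stay as the last step left them, time stands still between calls to the robot, and variables do not carry over. Pictures are saved under pics/ and viewed, at most 10 in all, crops included, and the job is handed in when it is done.

Besides the shell and the picture viewer there is one more tool, called as name(argument=value, ...), one argument or row to a line, values as JSON. servo_tool: Moves the arm, as the interface text tells. Its arguments: {"type":"object","properties":{"travel":{"type":"array","items":{"type":"array","items":{"type":"number"}}},"rot":{"type":"array","items":{"type":"array","items":{"type":"number"}}},"hand":{"type":"array","items":{"type":"number"}}},"required":["travel","rot","hand"]}

```bash
ls; mkdir -p pics
cat > h.py <<'E'
import numpy as np,cv2
from scipy.spatial.transform import Rotation as R
from workcell import env
def cloud(name):
    s=env.sense(); im=env.get_image(name); z=im["range_z"]; K=im["intrinsics"]
    v,u=np.mgrid[0:400,0:640]
    P=np.stack([(u-K[0,2])/K[0,0]*z,(v-K[1,2])/K[1,1]*z,z],-1)
    if "rvec" in im:
        M=R.from_rotvec(np.ravel(im["rvec"])).as_matrix(); W=(P-np.ravel(im["tvec"]))@M
    else:
        T=np.array(im["T_tool_cam"]); W=P@T[:3,:3].T+T[:3,3]
        W=W@R.from_rotvec(s["tool_rot"]).as_matrix().T+s["tool_pos"]
    W[z==0]=np.nan
    return im["pixels"],W
def save(p,n): cv2.imwrite("pics/"+n,cv2.cvtColor(p,cv2.COLOR_RGB2BGR))
E
python3 - <<'E'
from h import *
print(env.tcp_to_grasp, env.sense())
for n in("top","scene"):
    p,W=cloud(n); save(p,n+".png"); np.savez(n,p=p,W=W)
E
```

```text
pics
0.1633 {'time': 0.0, 'joints': array([ 1.01190673e+00,  3.59536382e-01,  1.51142884e+00,  1.07061503e-05,
        1.27248473e+00, -1.15094075e-01]), 'dq': array([ 0.00191753, -0.0011776 , -0.00012528, -0.00042682,  0.00085417,
       -0.00088438]), 'joint_torque': array([-3.17322483e-03, -5.15349734e+01, -2.70736635e+01,  6.67706667e-02,
        3.49014380e-02, -7.37329583e-05]), 'tool_pos': array([0.25743613, 0.54157566, 0.40379196]), 'tool_rot': array([-6.91272921e-01, -3.06395491e+00,  2.74749065e-03]), 'contact_force': array([ 0.81254877,  0.45909933, -0.67867978]), 'wrist_torque': array([-0.0541282 , -0.01053997,  0.03385635]), 'grasp_force': 0.0, 'gripper_width': 0.08805086319581996}
```

View pics/top.png

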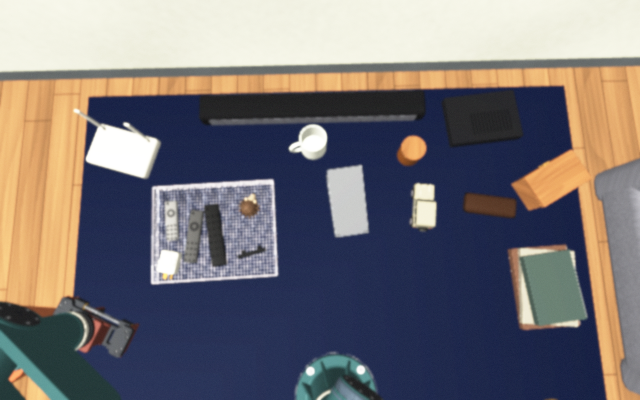

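View pics/scene.png

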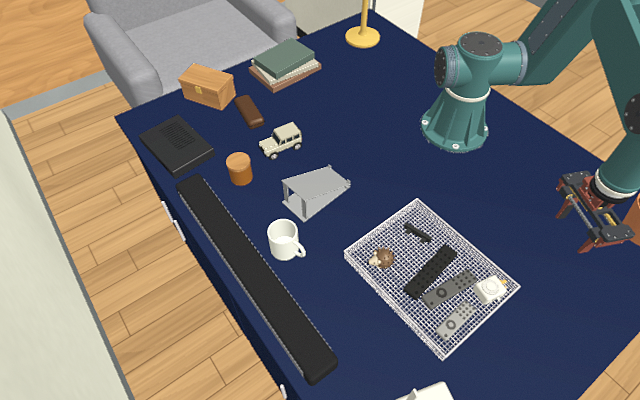

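The top view shows the wheel stop at (251,252), the hedgehog at (249,205), the stand at (348,201) with its low end towards the robot, the car at (424,207) and the long remote at (215,235). The scene view shows the same layout.

```bash
cat > m.py <<'E'
from h import *
def rect(X):
    c,(w,h),a=cv2.minAreaRect((X[:,:2]*1000).astype(np.float32)); b=cv2.boxPoints((c,(w,h),a)); return np.round(c,1),round(w,1),round(h,1),round(a,1),b.round(0).tolist()
E
python3 - <<'E'
from m import *
d=np.load("top.npz");W=d["W"];p=d["p"].astype(int)
for n,(u,v) in dict(chock=(251,252),hedge=(249,205),stand=(348,201),car=(424,207),table=(300,300),tray=(230,190)).items(): print(n,W[v,u].round(3))
def reg(u0,u1,v0,v1,f):
    w=W[v0:v1,u0:u1].reshape(-1,3);q=p[v0:v1,u0:u1].reshape(-1,3);m=f(w,q)&np.isfinite(w[:,0]);return w[m]
s=reg(318,380,155,245,lambda w,q:(w[:,2]>.012))
print("stand",rect(s)); A=np.c_[s[:,:2],np.ones(len(s))];print(np.linalg.lstsq(A,s[:,2],rcond=None)[0],len(s))
for lo in(.02,.06):
  c=reg(400,445,175,240,lambda w,q:(w[:,2]>lo)); print("car",lo,rect(c),c[:,2].max())
c=reg(232,270,238,265,lambda w,q:(q.max(1)<70)&(w[:,2]<.04)); print("chock",rect(c),len(c),c.mean(0))
E
```

```text
chock [0.426 0.247 0.022]
hedge [0.568 0.249 0.047]
stand [ 0.57  -0.053  0.067]
car [ 0.544 -0.28   0.076]
table [ 0.277  0.1   -0.001]
tray [0.627 0.319 0.   ]
stand (array([604.2, -46.8]), 272.9, 114.9, 10.7, [[460.0, -16.0], [481.0, -128.0], [749.0, -78.0], [728.0, 35.0]])
[ 0.44107165  0.01389284 -0.1895308 ] 2319
car 0.02 (array([ 550.3, -286.4]), 65.7, 147.5, 84.8, [[474.0, -312.0], [621.0, -326.0], [627.0, -260.0], [480.0, -247.0]]) 0.08313421572106919
car 0.06 (array([ 525.5, -284.1]), 57.7, 86.4, 83.2, [[479.0, -308.0], [565.0, -318.0], [572.0, -261.0], [486.0, -250.0]]) 0.08313421572106919
chock (array([428.1, 248.2]), 18.7, 77.1, 16.5, [[408.0, 282.0], [430.0, 209.0], [448.0, 214.0], [426.0, 288.0]]) 73 [0.42573722 0.24532537 0.02305362]
```

```bash
cat >> h.py <<'E'
def pose(yaw,tilt=0):
    "tool y at yaw; tool z down; then leaning: tilt about world axis horizontal given by caller"
    y=np.array([np.cos(yaw),np.sin(yaw),0]);z=np.array([0,0,-1.]);return np.c_[np.cross(y,z),y,z]
def goto(grasp,Rt):
    "print travel/rot for putting the grasp point at grasp with axes Rt"
    s=env.sense();Rc=R.from_rotvec(s["tool_rot"]).as_matrix()
    t=np.array(grasp)-Rt[:,2]*env.tcp_to_grasp-s["tool_pos"]
    tr=Rc.T@t; rv=R.from_matrix(Rc.T@Rt).as_rotvec()
    print("travel",tr.round(4),"rot",rv.round(4),"rows",np.linalg.norm(tr)/.0625,np.degrees(np.linalg.norm(rv))/10.7)
def st():
    s=env.sense();print(round(s["time"],2),s["tool_pos"].round(4),s["tool_rot"].round(3),s["joints"].round(2),s["contact_force"].round(1),s["gripper_width"].round(4),s["grasp_force"])
def grasp_now():
    s=env.sense();Rc=R.from_rotvec(s["tool_rot"]).as_matrix();return s["tool_pos"]+Rc[:,2]*env.tcp_to_grasp,Rc
E
python3 - <<'E'
from h import *
print(np.round(env.get_image("wrist")["T_tool_cam"],3),env.get_image("wrist")["intrinsics"])
goto([.425,.246,.20],pose(np.radians(16.5)))
E
```

```text
[[-0.001 -0.961 -0.277  0.076]
 [ 1.    -0.001  0.     0.   ]
 [-0.    -0.277  0.961  0.02 ]
 [ 0.     0.     0.     1.   ]] [[359.84872438   0.         318.48872661]
 [  0.         359.84872438 197.65704844]
 [  0.           0.           1.        ]]
travel [-0.2782 -0.1951  0.041 ] rot [-1.20e-03  3.00e-04  8.39e-01] rows 5.475980069860062 4.492548650714989
```

servo_tool(
  travel=[
    [-0.278,-0.195,0.041],
    [-0.278,-0.195,0.041],
    [-0.278,-0.195,0.041],
    [-0.278,-0.195,0.041],
    [-0.278,-0.195,0.041],
    [-0.278,-0.195,0.041],
    [-0.278,-0.195,0.041],
    [-0.278,-0.195,0.041],
    [-0.278,-0.195,0.041],
    [-0.278,-0.195,0.041],
  ],
  rot=[
    [0,0,0.839],
    [0,0,0.839],
    [0,0,0.839],
    [0,0,0.839],
    [0,0,0.839],
    [0,0,0.839],
    [0,0,0.839],
    [0,0,0.839],
    [0,0,0.839],
    [0,0,0.839],
  ],
  hand=[1,1,1,1,1,1,1,1,1,1],
)

```text
time: 1.45
tool_pos: [0.4245, 0.2473, 0.3638]
tool_rot: [1.878, 2.519, 0.0]
contact_force: [0.5, 0.1, -0.6]
gripper_width: 0.0876
grasp_force: 0.0
```

Run:
```python
from m import *
st();p,W=cloud("wrist");save(p,"w1.png");np.savez("w1",p=p,W=W)
q=p.astype(int);m=(q.max(2)<70)&(W[...,2]>.008)&(W[...,2]<.035)&(np.hypot(W[...,0]-.425,W[...,1]-.246)<.065)
print(m.sum(),np.argwhere(m).mean(0)); w=W[m]; print("all",rect(w)); t=w[w[:,2]>.019]; print("top",rect(t),len(t),np.percentile(w[:,2],[5,50,90]))
```

```text
Traceback (most recent call last):
  File "h.py", line 26, in st
    s=env.sense();print(round(s["time"],2),s["tool_pos"].round(4),s["tool_rot"].round(3),s["joints"].round(2),s["contact_force"].round(1),s["gripper_width"].round(4),s["grasp_force"])
                                                                                                                                          ^^^^^^^^^^^^^^^^^^^^^^^^
AttributeError: 'float' object has no attribute 'round'
```

```bash
sed -i 's/s\["gripper_width"\].round(4)/round(s["gripper_width"],4)/' h.py
python3 - <<'E'
from m import *
st();p,W=cloud("wrist");save(p,"w1.png");np.savez("w1",p=p,W=W)
q=p.astype(int);m=(q.max(2)<70)&(W[...,2]>.008)&(W[...,2]<.035)&(np.hypot(W[...,0]-.425,W[...,1]-.246)<.065)
print(m.sum(),np.argwhere(m).mean(0)); w=W[m]; print("all",rect(w)); t=w[w[:,2]>.019]; print("top",rect(t),len(t),np.percentile(w[:,2],[5,50,90]))
E
```

```text
1.45 [0.4245 0.2473 0.3638] [1.878 2.519 0.   ] [0.39 0.25 1.79 0.   1.1  0.1 ] [ 0.5  0.1 -0.6] 0.0876 0.0
1409 [175.76082328 319.78637331]
all (array([427.5, 250.2]), 21.3, 87.8, 16.1, [[405.0, 289.0], [429.0, 205.0], [450.0, 211.0], [426.0, 295.0]])
top (array([423.3, 248.9]), 11.9, 87.8, 15.0, [[406.0, 290.0], [429.0, 205.0], [440.0, 208.0], [418.0, 293.0]]) 1157 [0.01031681 0.02407398 0.02517381]
```

View pics/w1.png

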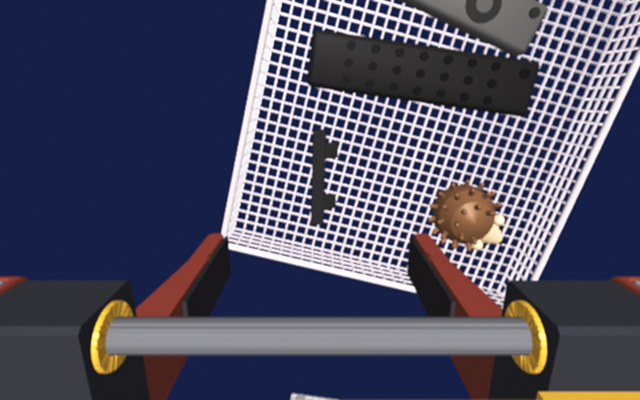

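The wrist view shows the stop's bar at (318,175), toes to the right (away from the robot), with the hedgehog at (465,215) well clear.

Run:
```python
from h import *
for z in(.05,.0255): goto([.4233,.2489,z],pose(np.radians(15.8)))
```

```text
travel [ 0.002  -0.0007  0.1504] rot [ 0.0001 -0.0001  0.0138] rows 2.4070767366907417 0.07380733780778502
travel [ 0.002  -0.0007  0.1749] rot [ 0.0001 -0.0001  0.0138] rows 2.7990430498153533 0.07380733780778502
```

servo_tool(
  travel=[
    [0.002,-0.001,0.05],
    [0.002,-0.001,0.1],
    [0.002,-0.001,0.15],
    [0.002,-0.001,0.165],
    [0.002,-0.001,0.175],
    [0.002,-0.001,0.175],
    [0.002,-0.001,0.175],
    [0.002,-0.001,0.175],
    [0.002,-0.001,0.175],
    [0.002,-0.001,0.175],
    [0.002,-0.001,0.175],
    [0.002,-0.001,0.175],
    [0.002,-0.001,0.175],
    [0.002,-0.001,0.175],
    [0.002,-0.001,0.175],
  ],
  rot=[
    [0,0,0.014],
    [0,0,0.014],
    [0,0,0.014],
    [0,0,0.014],
    [0,0,0.014],
    [0,0,0.014],
    [0,0,0.014],
    [0,0,0.014],
    [0,0,0.014],
    [0,0,0.014],
    [0,0,0.014],
    [0,0,0.014],
    [0,0,0.014],
    [0,0,0.014],
    [0,0,0.014],
  ],
  hand=[1,1,1,1,1,1,-1,-1,-1,-1,-1,-1,-1,-1,-1],
)

```text
time: 3.38
tool_pos: [0.4235, 0.248, 0.1886]
tool_rot: [1.897, 2.504, -0.0]
contact_force: [0.3, -0.0, -1.3]
gripper_width: 0.0113
grasp_force: 30.0
```

Run:
```python
from h import *
goto([.55,.03,.24],pose(np.radians(7)))
```

```text
travel [-0.2441  0.0628 -0.2147] rot [-1.000e-04  1.000e-04  1.518e-01] rows 5.2976616936372185 0.8130861421363001
```

servo_tool(
  travel=[
    [0,0,-0.03],
    [0,0,-0.08],
    [0,0,-0.14],
    [-0.06,0.015,-0.18],
    [-0.12,0.03,-0.2],
    [-0.18,0.045,-0.215],
    [-0.244,0.063,-0.215],
    [-0.244,0.063,-0.215],
    [-0.244,0.063,-0.215],
    [-0.244,0.063,-0.215],
  ],
  rot=[
    [0,0,0],
    [0,0,0],
    [0,0,0],
    [0,0,0.05],
    [0,0,0.1],
    [0,0,0.152],
    [0,0,0.152],
    [0,0,0.152],
    [0,0,0.152],
    [0,0,0.152],
  ],
  hand=[-1,-1,-1,-1,-1,-1,-1,-1,-1,-1],
)

```text
time: 4.62
tool_pos: [0.549, 0.0314, 0.403]
tool_rot: [-2.079, -2.352, 0.001]
contact_force: [-0.8, -0.5, -0.5]
gripper_width: 0.0119
grasp_force: 30.0
```

Run:
```python
from m import *
st();p,W=cloud("wrist");save(p,"w2.png");np.savez("w2",p=p,W=W)
```

```text
4.62 [0.549  0.0314 0.403 ] [-2.079e+00 -2.352e+00  1.000e-03] [-0.07  0.29  1.62  0.    1.23 -0.19] [-0.8 -0.5 -0.5] 0.0119 29.990791082382202
```

View pics/w2.png

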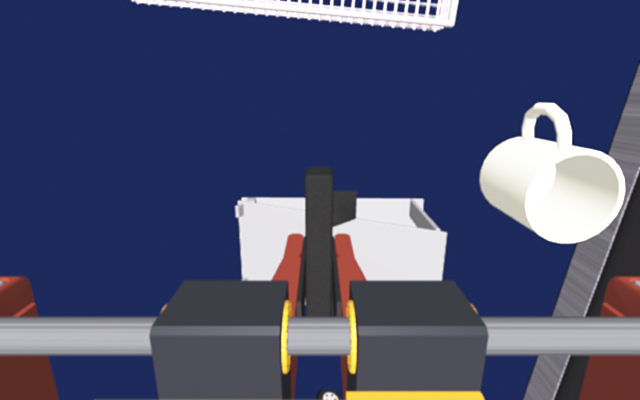

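The wrist view has the stand at (340,240) partly behind the held stop, with the ears at column 240. I need to shift right for a clear view.

servo_tool(
  travel=[
    [-0.06,0,0],
    [-0.12,0,0],
    [-0.15,0,0],
    [-0.15,0,0],
    [-0.15,0,0],
  ],
  rot=[
    [0,0,0],
    [0,0,0],
    [0,0,0],
    [0,0,0],
    [0,0,0],
  ],
  hand=[-1,-1,-1,-1,-1],
)

```text
time: 5.3
tool_pos: [0.5679, -0.117, 0.4034]
tool_rot: [-2.08, -2.353, -0.0]
contact_force: [-0.7, 0.6, 0.2]
gripper_width: 0.0116
grasp_force: 30.0
```

Run:
```python
from m import *
st();p,W=cloud("wrist");save(p,"w3.png");np.savez("w3",p=p,W=W)
m=(W[...,2]>.012)&(W[...,2]<.12)&(W[...,0]>.44)&(W[...,0]<.72)&(W[...,1]>-.16)&(W[...,1]<.05)
w=W[m];x0=np.c_[w[:,:2],np.ones(len(w))]
k=np.ones(len(w),bool)
for _ in range(8):
    a=np.linalg.lstsq(x0[k],w[k,2],rcond=None)[0];k=abs(x0@a-w[:,2])<.003
print(a,k.sum(),len(w),"slope",np.degrees(np.arctan(np.hypot(*a[:2]))),"yaw",np.degrees(np.arctan2(a[1],a[0])))
d=w[k];print(rect(d));print(d.min(0),d.max(0))
up=w[(w[:,2]-x0@a>.005)&(w[:,2]-x0@a<.014)&(w[:,0]<.55)];print("ears",rect(up),len(up))
for sgn in(0,1):
    e=up[(up[:,1]>-.05)==sgn];
    if len(e): print(len(e),e.mean(0),e.min(0),e.max(0))
```

```text
5.3 [ 0.5679 -0.117   0.4034] [-2.08  -2.353 -0.   ] [-0.32  0.33  1.56  0.    1.26 -0.45] [-0.7  0.6  0.2] 0.0116 29.990787506103516
[ 0.46430756  0.05363684 -0.2008541 ] 28163 28382 slope 25.051168662264104 yaw 6.589603715498227
(array([568.2, -51.7]), 193.7, 104.2, 6.6, [[466.0, -11.0], [478.0, -115.0], [670.0, -92.0], [658.0, 11.0]])
[ 0.46649238 -0.11419511  0.01336164] [0.66977925 0.01061684 0.10642801]
ears (array([474.4, -62.3]), 6.4, 99.1, 6.6, [[466.0, -13.0], [477.0, -112.0], [483.0, -111.0], [472.0, -13.0]]) 180
79 [ 0.47957146 -0.10554524  0.02554471] [ 0.47674169 -0.11175535  0.02279722] [ 0.4831427  -0.09930359  0.02825437]
101 [ 0.46970678 -0.0194846   0.02521198] [ 0.46635101 -0.02595416  0.02211578] [ 0.47286557 -0.01313264  0.02762539]
```

View pics/w3.png

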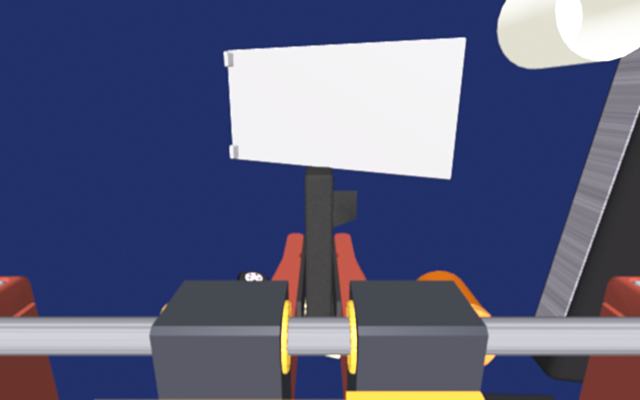

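The wrist view shows the whole deck from (228,55)–(462,40) to (233,158)–(450,178), with both ears at its left (low) end. The fit gives a yaw of 6.6°, a slope of 25° and the deck origin at about (0.479, -0.062, 0.018).

```bash
cat >> h.py <<'E'
psi=np.radians(6.6);t=np.radians(25)
O=np.array([.4793,-.062,.0183])
D=np.c_[[np.cos(psi)*np.cos(t),np.sin(psi)*np.cos(t),np.sin(t)],[-np.sin(psi),np.cos(psi),0],[-np.cos(psi)*np.sin(t),-np.sin(psi)*np.sin(t),np.cos(t)]]
Rch=np.c_[D[:,1],D[:,0],-D[:,2]]     # tool for chock
Rcar=np.c_[D[:,0],-D[:,1],-D[:,2]]   # tool for car: tool y = -car y
def deck(x,y,z): return O+D@np.array([x,y,z])
def indeck(): 
    g,Rc=grasp_now(); print("grasp in deck mm",(D.T@(g-O)*1e3).round(1))
E
python3 - <<'E'
from h import *
goto(deck(.016,-.001,.08),Rch); goto(deck(.016,-.001,.03),Rch)
E
```

```text
travel [ 0.065  -0.1694  0.1582] rot [-0.437  -0.0027  0.0082] rows 3.851423979389874 2.340456418344107
travel [ 0.0648 -0.1483  0.2035] rot [-0.437  -0.0027  0.0082] rows 4.159199586732643 2.340456418344107
```

servo_tool(
  travel=[
    [0.02,-0.05,0.04],
    [0.04,-0.1,0.08],
    [0.06,-0.15,0.12],
    [0.065,-0.169,0.158],
    [0.065,-0.169,0.158],
    [0.065,-0.169,0.158],
    [0.065,-0.169,0.158],
    [0.065,-0.169,0.158],
  ],
  rot=[
    [-0.12,0,0],
    [-0.25,0,0],
    [-0.37,0,0],
    [-0.437,-0.003,0.008],
    [-0.437,-0.003,0.008],
    [-0.437,-0.003,0.008],
    [-0.437,-0.003,0.008],
    [-0.437,-0.003,0.008],
  ],
  hand=[-1,-1,-1,-1,-1,-1,-1,-1],
)

```text
time: 6.35
tool_pos: [0.3942, -0.075, 0.2467]
tool_rot: [1.869, 2.099, 0.466]
contact_force: [0.5, 1.3, -0.6]
gripper_width: 0.0115
grasp_force: 30.0
```

Run:
```python
from h import *
st();indeck()
goto(deck(.016,-.001,.08),Rch); goto(deck(.016,-.001,.025),Rch)
p,W=cloud("wrist");save(p,"w4.png");np.savez("w4",p=p,W=W)
# held chock in deck coords relative to grasp; ears
g,Rc=grasp_now();T=(W-g)@Rc*1e3
m=(p.astype(int).max(2)<75)&(abs(T[...,1])<8)&(T[...,2]<30)&(T[...,2]>-8)&(T[...,0]>15)&(T[...,0]<70)
print(m.sum(),T[m].min(0).round(1),T[m].max(0).round(1),np.percentile(T[m],[2,50,98],axis=0).round(1))
```

```text
6.35 [ 0.3942 -0.075   0.2467] [1.869 2.099 0.466] [-0.48  0.29  2.28  0.89  0.31 -1.42] [ 0.5  1.3 -0.6] 0.0115 29.990957379341125
grasp in deck mm [19.  -3.5 80.1]
travel [ 0.0021 -0.0025  0.    ] rot [0.003  0.0026 0.001 ] rows 0.052751900103872054 0.021896099422968867
travel [ 0.0022 -0.0027  0.055 ] rot [0.003  0.0026 0.001 ] rows 0.8825771323051611 0.021896099422968867
2050 [15.  -5.9 -1. ] [45.   8.  18.3] [[15.8 -5.2 -0.4]
 [31.2  0.3  0.9]
 [44.8  7.5 12.5]]
```

servo_tool(
  travel=[
    [0.002,-0.002,0],
    [0.002,-0.002,0.015],
    [0.002,-0.002,0.03],
    [0.002,-0.002,0.045],
    [0.002,-0.002,0.05],
    [0.002,-0.002,0.05],
  ],
  rot=[
    [0,0,0],
    [0,0,0],
    [0,0,0],
    [0,0,0],
    [0,0,0],
    [0,0,0],
  ],
  hand=[-1,-1,-1,-1,-1,-1],
)

```text
time: 7.15
tool_pos: [0.4119, -0.0706, 0.1993]
tool_rot: [1.873, 2.099, 0.465]
contact_force: [-0.3, 0.8, -1.2]
gripper_width: 0.0117
grasp_force: 30.0
```

Run:
```python
from h import *
st();indeck()
goto(deck(.014,-.001,.0215),Rch); goto(deck(.0055,-.001,.0215),Rch)
```

```text
7.15 [ 0.4119 -0.0706  0.1993] [1.873 2.099 0.465] [-0.44  0.43  2.29  1.38  0.23 -1.89] [-0.3  0.8 -1.2] 0.0117 29.990744590759277
grasp in deck mm [14.9 -1.1 29.4]
travel [-0.0002 -0.0009  0.0079] rot [ 0.0002  0.0015 -0.0012] rows 0.1275655260816566 0.010226257302444508
travel [-0.0002 -0.0094  0.0079] rot [ 0.0002  0.0015 -0.0012] rows 0.19650511358913916 0.010226257302444508
```

servo_tool(
  travel=[
    [0,-0.002,0.003],
    [0,-0.004,0.005],
    [0,-0.004,0.006],
    [0,-0.004,0.006],
  ],
  rot=[
    [0,0,0],
    [0,0,0],
    [0,0,0],
    [0,0,0],
  ],
  hand=[-1,-1,-1,-1],
)

```text
time: 7.65
tool_pos: [0.4107, -0.0708, 0.1926]
tool_rot: [1.872, 2.099, 0.465]
contact_force: [0.2, -0.1, -0.9]
gripper_width: 0.0117
grasp_force: 30.0
```

Run:
```python
from h import *
st();indeck()
goto(deck(.0055,-.001,.0215),Rch)
```

```text
7.65 [ 0.4107 -0.0708  0.1926] [1.872 2.099 0.465] [-0.45  0.45  2.3   1.5   0.23 -2.01] [ 0.2 -0.1 -0.9] 0.0117 29.990777671337128
grasp in deck mm [11.2 -1.2 23.9]
travel [-0.0001 -0.0055  0.0024] rot [ 0.001   0.002  -0.0008] rows 0.09639244891646381 0.012725715857189134
```

servo_tool(
  travel=[
    [0,0,0.001],
    [0,0,0.002],
    [0,0,0.003],
    [0,0,0.003],
  ],
  rot=[
    [0,0,0],
    [0,0,0],
    [0,0,0],
    [0,0,0],
  ],
  hand=[-1,-1,-1,-1],
)

```text
time: 8.15
tool_pos: [0.4117, -0.0707, 0.19]
tool_rot: [1.872, 2.098, 0.465]
contact_force: [-2.8, -1.5, 8.1]
gripper_width: 0.0117
grasp_force: 30.0
```

Run:
```python
from h import *
st();indeck(); print((D.T@env.sense()["contact_force"]).round(1))
```

```text
8.15 [ 0.4117 -0.0707  0.19  ] [1.872 2.098 0.465] [-0.44  0.46  2.3   1.53  0.23 -2.05] [-2.8 -1.5  8.1] 0.0117 29.993461668491364
grasp in deck mm [11.  -1.2 21.1]
[ 0.8 -1.1  8.6]
```

Contact with the deck (about 9 N). Now I'll slide downhill to the ears.

servo_tool(
  travel=[
    [0,-0.001,-0.0005],
    [0,-0.002,-0.0005],
    [0,-0.003,-0.0005],
    [0,-0.004,-0.0005],
    [0,-0.005,-0.0005],
    [0,-0.0055,-0.0005],
    [0,-0.006,-0.0005],
  ],
  rot=[
    [0,0,0],
    [0,0,0],
    [0,0,0],
    [0,0,0],
    [0,0,0],
    [0,0,0],
    [0,0,0],
  ],
  hand=[-1,-1,-1,-1,-1,-1,-1],
)

```text
time: 9.02
tool_pos: [0.4068, -0.0713, 0.1878]
tool_rot: [1.871, 2.099, 0.466]
contact_force: [2.1, 0.9, 1.0]
gripper_width: 0.0119
grasp_force: 30.0
```

Run:
```python
from h import *
st();indeck(); print((D.T@env.sense()["contact_force"]).round(1),env.sense()["wrist_torque"].round(2))
```

```text
9.03 [ 0.4068 -0.0713  0.1878] [1.871 2.099 0.466] [-0.45  0.46  2.31  1.6   0.23 -2.12] [2.1 0.9 1. ] 0.0119 30.007753372192383
grasp in deck mm [ 5.6 -1.1 21.2]
[ 2.4  0.6 -0. ] [ 0.07 -0.23  0.18]
```

servo_tool(
  travel=[
    [0,-0.001,0],
    [0,-0.002,0.0005],
    [0,-0.002,0.0005],
  ],
  rot=[
    [0,0,0],
    [0,0,0],
    [0,0,0],
  ],
  hand=[-1,-1,-1],
)

```text
time: 9.4
tool_pos: [0.4062, -0.0715, 0.1874]
tool_rot: [1.869, 2.097, 0.47]
contact_force: [2.9, 2.7, 13.1]
gripper_width: 0.0117
grasp_force: 30.0
```

Run:
```python
from h import *
st();indeck(); print((D.T@env.sense()["contact_force"]).round(1),env.sense()["wrist_torque"].round(2))
```

```text
9.4 [ 0.4062 -0.0715  0.1874] [1.869 2.097 0.47 ] [-0.46  0.47  2.31  1.63  0.23 -2.16] [ 2.9  2.7 13.1] 0.0117 30.008674263954163
grasp in deck mm [ 5.5 -1.2 21.1]
[ 8.4  2.3 10.5] [ 0.45 -1.09  0.28]
```

It is against both the ears and the deck. I'll release with a partial opening and back out.

servo_tool(
  travel=[
    [0,0.0015,-0.0005],
    [0,0.0015,-0.0005],
    [0,0.0015,-0.0005],
    [0,0.0015,-0.0005],
    [0,0.0015,-0.0005],
    [0,0.0015,-0.01],
    [0,0.0015,-0.025],
    [0,0.0015,-0.05],
    [0,0.01,-0.09],
    [0,0.02,-0.13],
    [0,0.02,-0.13],
    [0,0.02,-0.13],
  ],
  rot=[
    [0,0,0],
    [0,0,0],
    [0,0,0],
    [0,0,0],
    [0,0,0],
    [0,0,0],
    [0,0,0],
    [0,0,0],
    [0,0,0],
    [0,0,0],
    [0,0,0],
    [0,0,0],
  ],
  hand=[-1,-0.3,-0.3,-0.3,-0.3,-0.3,-0.3,-0.3,-0.3,-0.3,-0.3,-0.3],
)

```text
time: 10.9
tool_pos: [0.3679, -0.0753, 0.3123]
tool_rot: [1.872, 2.098, 0.466]
contact_force: [0.2, 0.7, 0.4]
gripper_width: 0.0309
grasp_force: 0.0
```

Run:
```python
from m import *
st();indeck()
p,W=cloud("wrist");save(p,"w5.png");np.savez("w5",p=p,W=W)
T=(W-O)@D*1e3
m=(p.astype(int).max(2)<75)&(T[...,2]>14)&(T[...,2]<26)&(T[...,0]>-15)&(T[...,0]<45)&(abs(T[...,1])<60)
w=T[m];print(rect(w/1e3),len(w),w.mean(0))
m=(p.astype(int).max(2)<75)&(T[...,2]>2)&(T[...,2]<26)&(T[...,0]>-15)&(T[...,0]<45)&(abs(T[...,1])<60)
w=T[m];print(rect(w/1e3))
goto([.55,-.27,.26],pose(np.radians(-96)))
```

```text
10.9 [ 0.3679 -0.0753  0.3123] [1.872 2.098 0.466] [-0.52  0.09  2.25  0.55  0.51 -1.08] [0.2 0.7 0.4] 0.0309 0.0
grasp in deck mm [ 22.8  -0.7 150.5]
(array([ 6.1, -0.5]), 11.1, 88.0, 0.1, [[1.0, 44.0], [1.0, -44.0], [12.0, -44.0], [12.0, 44.0]]) 1467 [ 6.04287526  2.05079818 20.22406376]
(array([11.2, -0.5]), 21.3, 88.0, 0.1, [[1.0, 44.0], [1.0, -44.0], [22.0, -44.0], [22.0, 44.0]])
travel [-0.2142  0.1913 -0.0341] rot [ 0.3123 -0.3896  1.7572] rows 4.626876245351644 9.781659641950059
```

View pics/w5.png

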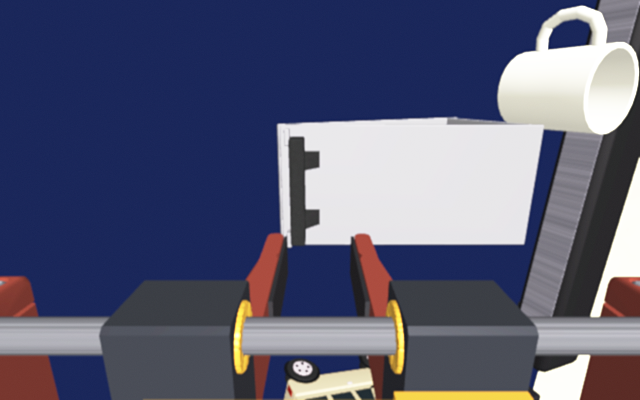

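The stop lies at deck x 0–12, y ±44 and is square to 0.1°. In the picture it is at (297,190), toes uphill, against both ears. Next is the car.

servo_tool(
  travel=[
    [-0.02,0.02,-0.02],
    [-0.06,0.06,-0.03],
    [-0.1,0.1,-0.034],
    [-0.14,0.14,-0.034],
    [-0.18,0.17,-0.034],
    [-0.214,0.191,-0.034],
    [-0.214,0.191,-0.034],
    [-0.214,0.191,-0.034],
    [-0.214,0.191,-0.034],
    [-0.214,0.191,-0.034],
    [-0.214,0.191,-0.034],
    [-0.214,0.191,-0.034],
    [-0.214,0.191,-0.034],
    [-0.214,0.191,-0.034],
  ],
  rot=[
    [0.312,-0.39,1.757],
    [0.312,-0.39,1.757],
    [0.312,-0.39,1.757],
    [0.312,-0.39,1.757],
    [0.312,-0.39,1.757],
    [0.312,-0.39,1.757],
    [0.312,-0.39,1.757],
    [0.312,-0.39,1.757],
    [0.312,-0.39,1.757],
    [0.312,-0.39,1.757],
    [0.312,-0.39,1.757],
    [0.312,-0.39,1.757],
    [0.312,-0.39,1.757],
    [0.312,-0.39,1.757],
  ],
  hand=[1,1,1,1,1,1,1,1,1,1,1,1,1,1],
)

```text
time: 12.7
tool_pos: [0.5498, -0.2699, 0.4245]
tool_rot: [3.136, -0.162, 0.002]
contact_force: [0.1, 0.2, -0.2]
gripper_width: 0.0874
grasp_force: 0.0
```

Run:
```python
from m import *
st()
p,W=cloud("wrist");save(p,"w6.png");np.savez("w6",p=p,W=W)
m=(W[...,0]>.44)&(W[...,0]<.66)&(W[...,1]>-.36)&(W[...,1]<-.2)&(W[...,2]>.008)&(W[...,2]<.095)
w=W[m]
for a,b in((.008,.1),(.066,.08),(.025,.047),(.04,.06)):
    q=w[(w[:,2]>a)&(w[:,2]<b)];print(a,b,len(q),rect(q)[:4])
q=w[w[:,2]>.066];print("roof z",np.median(q[:,2]))
```

```text
12.7 [ 0.5498 -0.2699  0.4245] [ 3.136e+00 -1.620e-01  2.000e-03] [-0.57  0.36  1.46 -0.    1.32  1.11] [ 0.1  0.2 -0.2] 0.0874 0.0
0.008 0.1 8565 (array([ 550.9, -284.7]), 63.9, 147.3, 84.0)
0.066 0.08 4491 (array([ 528.1, -282.1]), 55.4, 76.2, 83.5)
0.025 0.047 2016 (array([ 551.1, -284.4]), 63.6, 147.4, 83.5)
0.04 0.06 3507 (array([ 549.5, -284.6]), 63.8, 144.5, 84.0)
roof z 0.0750930006192454
```

View pics/w6.png

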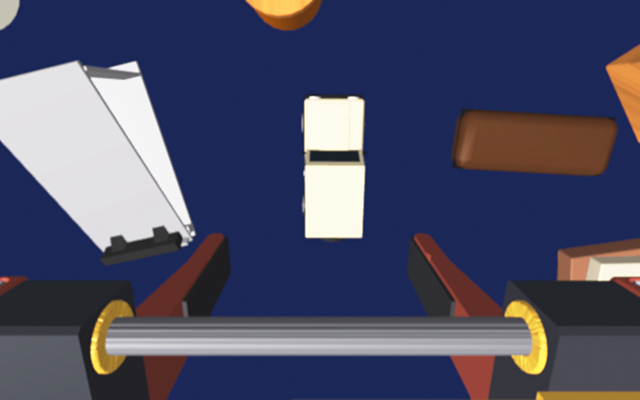

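The car is at (334,170), nose up in the image (away from the robot), with the fingers set to straddle it. The glasses case at (535,140) is clear.

Run:
```python
from h import *
goto([.5529,-.2849,.037],pose(np.radians(-96.2)))
```

```text
travel [0.0043 0.0142 0.2243] rot [ 0.0018 -0.0015  0.0045] rows 3.596453549864438 0.027338727489295507
```

servo_tool(
  travel=[
    [0.004,0.014,0.05],
    [0.004,0.014,0.1],
    [0.004,0.014,0.15],
    [0.004,0.014,0.19],
    [0.004,0.014,0.215],
    [0.004,0.014,0.224],
    [0.004,0.014,0.224],
    [0.004,0.014,0.224],
    [0.004,0.014,0.224],
    [0.004,0.014,0.224],
    [0.004,0.014,0.224],
    [0.004,0.014,0.224],
    [0.004,0.014,0.224],
  ],
  rot=[
    [0,0,0.004],
    [0,0,0.004],
    [0,0,0.004],
    [0,0,0.004],
    [0,0,0.004],
    [0,0,0.004],
    [0,0,0.004],
    [0,0,0.004],
    [0,0,0.004],
    [0,0,0.004],
    [0,0,0.004],
    [0,0,0.004],
    [0,0,0.004],
  ],
  hand=[1,1,1,1,1,1,1,-1,-1,-1,-1,-1,-1],
)

```text
time: 14.38
tool_pos: [0.553, -0.2849, 0.2011]
tool_rot: [3.135, -0.17, 0.003]
contact_force: [0.5, 0.4, 5.5]
gripper_width: 0.0578
grasp_force: 30.0
```

Run:
```python
from h import *
st(); print(grasp_now()[0]); Rup=pose(np.radians(-96.2))
c=deck(.085,0,.0)  # car origin target, hover 40 above
goto(np.array([.60,-.17,.26]),pose(np.radians(-90)))
goto(deck(.085,0,.037+.05),Rcar)
```

```text
14.38 [ 0.553  -0.2849  0.2011] [ 3.135e+00 -1.700e-01  3.000e-03] [-0.59  0.62  1.64 -0.    0.88  1.09] [0.5 0.4 5.5] 0.0578 30.001140832901
[ 0.55328685 -0.28535791  0.03781054]
travel [ 0.0348 -0.1189 -0.2224] rot [ 0.0024 -0.0021 -0.1085] rows 4.07269925783118 0.5813846014460671
travel [-0.1252 -0.2071 -0.0807] rot [ 0.0513  0.4326 -0.2196] rows 4.08195029819418 2.6122245280968728
```

servo_tool(
  travel=[
    [0,0,-0.005],
    [0,0,-0.02],
    [0,0,-0.05],
    [0,0,-0.09],
    [0,0,-0.13],
    [0,0,-0.165],
    [-0.02,-0.03,-0.18],
    [-0.04,-0.065,-0.18],
    [-0.065,-0.105,-0.18],
    [-0.09,-0.145,-0.175],
    [-0.11,-0.18,-0.165],
    [-0.125,-0.207,-0.16],
    [-0.125,-0.207,-0.16],
    [-0.125,-0.207,-0.16],
  ],
  rot=[
    [0,0,0],
    [0,0,0],
    [0,0,0],
    [0,0,0],
    [0,0,0],
    [0.008,0.06,-0.03],
    [0.016,0.14,-0.07],
    [0.024,0.21,-0.11],
    [0.035,0.3,-0.15],
    [0.045,0.38,-0.19],
    [0.051,0.433,-0.22],
    [0.051,0.433,-0.22],
    [0.051,0.433,-0.22],
    [0.051,0.433,-0.22],
  ],
  hand=[-1,-1,-1,-1,-1,-1,-1,-1,-1,-1,-1,-1,-1,-1],
)

```text
time: 16.12
tool_pos: [0.451, -0.0653, 0.3606]
tool_rot: [-3.038, -0.177, -0.674]
contact_force: [-0.0, -0.4, -4.0]
gripper_width: 0.0579
grasp_force: 30.0
```

Run:
```python
from m import *
st(); indeck()
p,W=cloud("wrist");np.savez("w7",p=p,W=W);save(p,"w7.png")
g,Rc=grasp_now();T=(W-g)@Rc*1e3  # x nose, y right, z down
q=T[(T[...,2]<-30)&(T[...,2]>-50)&(abs(T[...,0])<90)&(abs(T[...,1])<45)]
print(len(q)); 
if len(q)>50: print(rect(q/1e3)[:4],np.percentile(q,[2,50,98],axis=0).round(1)); A=np.c_[q[:,:2],np.ones(len(q))];print(np.linalg.lstsq(A,q[:,2],rcond=None)[0])
goto(deck(.085,0,.0378+.05),Rcar); goto(deck(.085,0,.0378+.006),Rcar)
```

```text
16.12 [ 0.451  -0.0653  0.3606] [-3.038 -0.177 -0.674] [-0.39  0.11  2.04  0.35  0.63  0.82] [-0.  -0.4 -4. ] 0.0579 29.998983442783356
grasp in deck mm [ 1.189e+02 -1.000e-01  1.590e+02]
15169
(array([-10.3,  -1.8]), 46.4, 83.9, 0.7) [[-31.3 -37.9 -47.4]
 [  3.5  -1.4 -37.4]
 [ 11.4  35.4 -30.6]]
[ 4.12102506e-02  6.12153531e-05 -3.68642533e+01]
travel [-0.0342 -0.0005  0.0711] rot [ 0.0005 -0.0007  0.0005] rows 1.2624229523903387 0.005479128975703147
travel [-0.0342 -0.0006  0.1151] rot [ 0.0005 -0.0007  0.0005] rows 1.921406314342862 0.005479128975703147
```

View pics/w7.png

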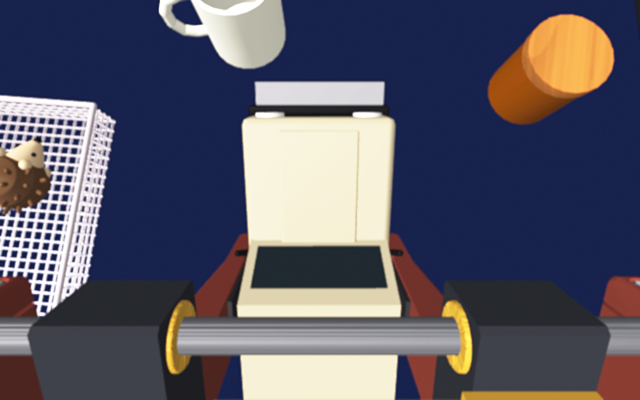

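The car is held straight, bonnet at (320,180), over the deck; the deck's top edge shows at row 95. I'll check its pitch and fore-aft position in the hand against the earlier view from above.

Run:
```python
from m import *
d=np.load("w7.npz");W=d["W"];g,Rc=grasp_now();T=(W-g)@Rc*1e3
def pl(q): A=np.c_[q[:,:2],np.ones(len(q))];return np.linalg.lstsq(A,q[:,2],rcond=None)[0].round(4)
b=T[140:225,270:370].reshape(-1,3);print("bonnet",pl(b),b.min(0).round(1),b.max(0).round(1))
q=T[105:140,250:390].reshape(-1,3);q=q[(q[:,2]<5)];print("nose x",np.percentile(q[:,0],[95,99,100]))
# same bonnet before grasp (level) in w6, car frame
W=np.load("w6.npz")["W"];a=np.radians(-6.2);C=(W-[.5529,-.2849,0]);X=C[...,0]*np.cos(a)+C[...,1]*np.sin(a);Y=-C[...,0]*np.sin(a)+C[...,1]*np.cos(a)
m=(X>25)&(X<66)&(abs(Y)<20)&(C[...,2]>.03) if False else (X>.028)&(X<.064)&(abs(Y)<.02)&(C[...,2]>.03)
q=np.c_[X[m],Y[m],C[...,2][m]]*1e3;print("before",pl(q)); m=(abs(Y)<.03)&(C[...,2]>.03)&(C[...,2]<.06)&(X>0)&(X<.09);print("nose",np.percentile(X[m],[95,99,100]))
```

```text
** On entry to DLASCL parameter number  4 had an illegal value
 ** On entry to DLASCL parameter number  4 had an illegal valueTraceback (most recent call last):
  File "<stdin>", line 4, in <module>
  File "<stdin>", line 3, in pl
    x, resids, rank, s = _umath_linalg.lstsq(a, b, rcond,
                         ~~~~~~~~~~~~~~~~~~~^^^^^^^^^^^^^
                                             signature=signature)
                                             ^^^^^^^^^^^^^^^^^^^^
    raise LinAlgError("SVD did not converge in Linear Least Squares")
numpy.linalg.LinAlgError: SVD did not converge in Linear Least Squares
```

Run:
```python
from m import *
d=np.load("w7.npz");W=d["W"];g,Rc=grasp_now();T=(W-g)@Rc*1e3
def pl(q): q=q[np.isfinite(q[:,0])];A=np.c_[q[:,:2],np.ones(len(q))];return len(q),np.linalg.lstsq(A,q[:,2],rcond=None)[0].round(4)
b=T[140:225,270:370].reshape(-1,3);print("bonnet",pl(b),np.nanmin(b,0).round(1),np.nanmax(b,0).round(1))
q=T[105:140,250:390].reshape(-1,3);q=q[(q[:,2]<5)];print("nose x",np.percentile(q[:,0],[95,99,100]))
W=np.load("w6.npz")["W"];a=np.radians(-6.2);C=(W-[.5529,-.2849,0]);X=C[...,0]*np.cos(a)+C[...,1]*np.sin(a);Y=-C[...,0]*np.sin(a)+C[...,1]*np.cos(a)
m=(X>.028)&(X<.064)&(abs(Y)<.02)&(C[...,2]>.03)
print("before",pl(np.c_[X[m],Y[m],C[...,2][m]]*1e3)); m=(abs(Y)<.03)&(C[...,2]>.03)&(C[...,2]<.06)&(X>0)&(X<.09);print("nose",np.percentile(X[m],[95,99,100]))
```

```text
bonnet (8456, array([-2.4000e-03,  5.2000e-03, -9.5905e+00])) [ 25.1 -20.7 -12.2] [59.1 19.  -6.6]
nose x [67.84942628 68.34401233 68.4297591 ]
before (1514, array([-3.50000e-03, -4.00000e-04,  4.75128e+01]))
nose [0.06786179 0.07073021 0.07174487]
```

servo_tool(
  travel=[
    [-0.012,0,0.02],
    [-0.025,0,0.05],
    [-0.034,-0.0005,0.08],
    [-0.034,-0.0005,0.1],
    [-0.034,-0.0005,0.112],
    [-0.034,-0.0005,0.117],
    [-0.034,-0.0005,0.117],
    [-0.034,-0.0005,0.117],
  ],
  rot=[
    [0,0,0],
    [0,0,0],
    [0,0,0],
    [0,0,0],
    [0,0,0],
    [0,0,0],
    [0,0,0],
    [0,0,0],
  ],
  hand=[-1,-1,-1,-1,-1,-1,-1,-1],
)

```text
time: 17.18
tool_pos: [0.4693, -0.0628, 0.24]
tool_rot: [-3.038, -0.175, -0.674]
contact_force: [-0.9, 0.9, -3.8]
gripper_width: 0.0576
grasp_force: 30.0
```

```bash
cat > s.py <<'E'
from h import *
st();indeck();s=env.sense();print((D.T@s["contact_force"]).round(1),"torque tool",(R.from_rotvec(s["tool_rot"]).as_matrix().T@s["wrist_torque"]).round(2)); goto(deck(.085,0,.0375),Rcar)
E
python3 s.py
```

```text
17.18 [ 0.4693 -0.0628  0.24  ] [-3.038 -0.175 -0.674] [-0.36  0.37  2.14  0.69  0.31  0.46] [-0.9  0.9 -3.8] 0.0576 29.998993277549744
grasp in deck mm [84.7  0.4 41.9]
[-2.3  1.  -3.1] torque tool [-0.01 -0.64 -0.03]
travel [0.0004 0.0004 0.0044] rot [ 0.0001 -0.0003  0.0001] rows 0.07121628825235128 0.0018303305746329148
```

servo_tool(
  travel=[
    [0,0,0.001],
    [0,0,0.002],
    [0,0,0.003],
    [0,0,0.004],
    [0,0,0.0045],
    [0,0,0.0045],
  ],
  rot=[
    [0,0,0],
    [0,0,0],
    [0,0,0],
    [0,0,0],
    [0,0,0],
    [0,0,0],
  ],
  hand=[-1,-1,-1,-1,-1,-1],
)

```text
time: 17.92
tool_pos: [0.4707, -0.0622, 0.236]
tool_rot: [-3.038, -0.175, -0.674]
contact_force: [-5.1, -0.5, 6.0]
gripper_width: 0.0579
grasp_force: 30.0
```

```bash
python3 s.py
```

```text
17.93 [ 0.4707 -0.0622  0.236 ] [-3.038 -0.175 -0.674] [-0.36  0.38  2.14  0.71  0.3   0.44] [-5.1 -0.5  6. ] 0.0579 30.000979900360107
grasp in deck mm [84.3  0.8 37.6]
[-2.1  0.1  7.6] torque tool [-0.02 -0.51  0.02]
travel [0.0008 0.0008 0.0001] rot [-0.0002 -0.0002  0.0001] rows 0.01784199042481017 0.0015169329764727105
```

All four wheels are down on the deck (about 10 N net). Easing back now.

servo_tool(
  travel=[
    [-0.001,0,-0.0003],
    [-0.002,0,-0.0003],
    [-0.003,0,-0.0003],
    [-0.004,0,-0.0003],
    [-0.005,0,-0.0003],
    [-0.006,0,-0.0003],
    [-0.007,0,-0.0003],
    [-0.0075,0,-0.0003],
    [-0.008,0,-0.0003],
  ],
  rot=[
    [0,0,0],
    [0,0,0],
    [0,0,0],
    [0,0,0],
    [0,0,0],
    [0,0,0],
    [0,0,0],
    [0,0,0],
    [0,0,0],
  ],
  hand=[-1,-1,-1,-1,-1,-1,-1,-1,-1],
)

```text
time: 19.05
tool_pos: [0.4643, -0.063, 0.233]
tool_rot: [-3.037, -0.175, -0.675]
contact_force: [-1.4, 3.6, 6.6]
gripper_width: 0.0577
grasp_force: 30.0
```

```bash
python3 s.py
```

```text
19.05 [ 0.4643 -0.063   0.233 ] [-3.037 -0.175 -0.675] [-0.37  0.38  2.16  0.76  0.29  0.39] [-1.4  3.6  6.6] 0.0577 30.000709891319275
grasp in deck mm [77.3  0.8 37.6]
[1.9 3.8 6.4] torque tool [ 0.63  0.22 -0.01]
travel [0.0079 0.0007 0.0001] rot [-0.0004 -0.0012  0.0001] rows 0.12655480854693574 0.00696415398794649
```

servo_tool(
  travel=[
    [-0.0005,0,0],
    [-0.001,0,0],
    [-0.0015,0,0],
    [-0.0015,0,0],
  ],
  rot=[
    [0,0,0],
    [0,0,0],
    [0,0,0],
    [0,0,0],
  ],
  hand=[-1,-1,-1,-1],
)

```text
time: 19.55
tool_pos: [0.4639, -0.0632, 0.2329]
tool_rot: [-3.036, -0.175, -0.678]
contact_force: [1.8, 5.4, 8.2]
gripper_width: 0.0578
grasp_force: 30.0
```

```bash
python3 s.py
```

```text
19.55 [ 0.4639 -0.0632  0.2329] [-3.036 -0.175 -0.678] [-0.37  0.38  2.16  0.77  0.29  0.38] [1.8 5.4 8.2] 0.0578 30.00072956085205
grasp in deck mm [77.2  0.6 37.7]
[5.6 5.1 6.5] torque tool [0.93 0.51 0.17]
travel [0.0083 0.0006 0.0002] rot [-0.0004 -0.0029 -0.0001] rows 0.13353959733406884 0.01580049280221375
```

The stop is holding the car: no more motion and the uphill force is rising. I'll unload a little, release and back straight out.

servo_tool(
  travel=[
    [0.0004,0,-0.0003],
    [0.0004,0,-0.0003],
    [0.0004,0,-0.0003],
    [0.0004,0,-0.0003],
    [0.0004,0,-0.0003],
    [0.0004,0,-0.0003],
    [0.0004,0,-0.0003],
    [0.0004,0,-0.015],
    [0.0004,0,-0.04],
    [0.0004,0,-0.08],
    [0.0004,0,-0.13],
    [0.0004,0,-0.15],
    [0.0004,0,-0.15],
    [0.0004,0,-0.15],
  ],
  rot=[
    [0,0,0],
    [0,0,0],
    [0,0,0],
    [0,0,0],
    [0,0,0],
    [0,0,0],
    [0,0,0],
    [0,0,0],
    [0,0,0],
    [0,0,0],
    [0,0,0],
    [0,0,0],
    [0,0,0],
    [0,0,0],
  ],
  hand=[-1,-1,0.4,0.6,0.8,1,1,1,1,1,1,1,1,1],
)

```text
time: 21.3
tool_pos: [0.3996, -0.0704, 0.3672]
tool_rot: [-3.038, -0.175, -0.671]
contact_force: [-0.4, 0.1, 0.5]
gripper_width: 0.0878
grasp_force: 0.0
```

Run:
```python
from m import *
st();indeck();p,W=cloud("scene");p2=cv2.resize(p[130:250,240:400],None,fx=4,fy=4,interpolation=cv2.INTER_CUBIC);save(p2,"s8.png")
def an(W,n):
    T=(W-O)@D*1e3
    m=(T[...,2]>26)&(T[...,2]<82)&(T[...,0]>-20)&(T[...,0]<170)&(abs(T[...,1])<45);q=T[m];print(n,len(q),rect(q/1e3)[:4]);r=q[q[:,2]>68];print("roof",len(r),rect(r/1e3)[:4],np.median(r[:,2]),"nose/tail",np.percentile(q[:,0],[.5,99.5]))
an(W,"scene")
p,W=cloud("wrist");save(p,"w8.png");an(W,"wrist")
```

```text
21.3 [ 0.3996 -0.0704  0.3672] [-3.038 -0.175 -0.671] [-0.46  0.03  2.12  0.38  0.66  0.73] [-0.4  0.1  0.5] 0.0878 0.0
grasp in deck mm [ 74.6   0.9 186.8]
scene 873 (array([80.5,  3.2]), 140.4, 62.6, 0.2)
roof 266 (array([51.5,  1.4]), 59.1, 81.7, 89.8) 74.80388552943131 nose/tail [ 13.09209988 149.78735768]
wrist 13137 (array([75.1,  1.8]), 64.1, 147.4, 89.1)
roof 6866 (array([51.5,  1.4]), 55.2, 76.8, 89.8) 75.10268994480612 nose/tail [  4.91578819 148.3873048 ]
```

View pics/s8.png

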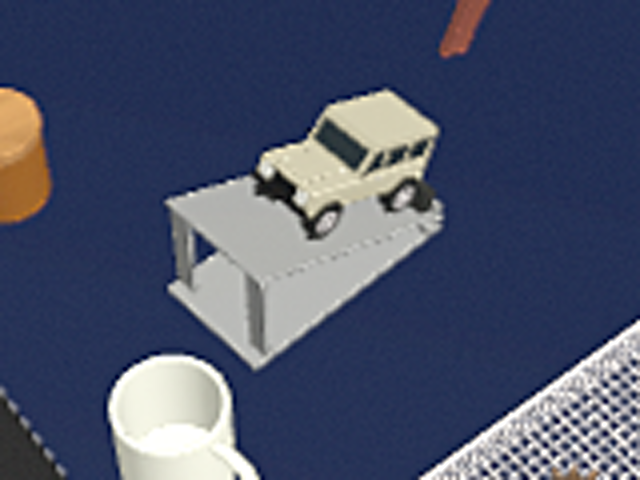

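The car sits at (345,165), nose uphill, with its rear tyres against the stop at (430,195). All four wheels are on the deck: the roof is 75 mm out from it and the car is straight to 0.2°.

```bash
python3 -c "
from workcell import env
print(env.finish_job())"
```

```text
the job is handed in; nothing more can be done
None
```

The wheel stop lies square against both ears with its toes uphill, and the car is on the stand nose uphill, all four wheels down and its rear tyres on the stop; I handed the job in at about 21 s of the 58 s allowed.

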